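# Shift a rebuilt transfer-case shifter into low range

### The arm

A 6-joint arm with a two-finger parallel gripper is mounted at the origin on the work surface. World frame = base frame: x ahead of the robot, y to its left, z up, the work surface at z = 0. Lengths are in mm, angles in rad, forces in N, time in s.
With the tool pointing down it reaches from about 350 to 975 mm from the base axis. Payload 7.1 kg.
Tool frame: the origin (TCP) lies on the front face of the gripper's body, between the roots of the fingers; the fingertips stand 80 mm ahead of it and the grasp point (between the pads) lies 61 mm ahead of it; z points along the fingers, y is the line along which they close (so a half turn about z gives the same grasp; the last joint's range is limited). The gripper opens to 88 mm and grips with 3 to 60 N. Pads are 20 mm wide; open, the fingers measure 115 mm over their backs; the gripper's body (75 mm by 178 mm) begins 61 mm behind the grasp point.
Start: joints at [-1.358, 0.423, 1.63, -0, 1.089, -0.019], TCP at [143.601, -608.263, 302.675] pointing down, gripper open.
Joint ranges: [-3, 3], [-0.9, 2.11], [0.09, 2.58], [-1.31, 4.45], [0.11, 2.69], [-2.54, 2.54]. Speed limits (rad/s): [2.39, 2.39, 3.01, 3.14, 3.14, 3.14].

### API

Orientations are given as a rotation vector (axis times angle).
In Python, from workcell import readout, vision, close_job gives the robot as it stands.
- The arm moves only by the tool servo_tool, never from a script. Its argument "plan" is a list that holds one entry, the list of rows, each a list of 7 numbers: the gripper command: -1 is fully open, 1 is shut, values between are in proportion, then the shift along the world's x, y, z in units of 40 mm (1.0 is 40 mm), then the turn, a rotation vector about the world's x, y, z in units of 5 degrees (1.0 is 5 degrees). A call has 1 to 5 rows; each row shifts and turns the commanded pose from where the row before left it; what a row does not reach is not made up. A row lasts 1/12 s, in which the tool goes at most 41.7 mm and 7.16 degrees, less where a joint would pass 70% of its speed; a pose out of reach is approached as far as the arm can. A call is refused whole if a number of a shift passes 1 or a number of a turn 1, either way. A call with a gripper value outside its range is refused whole. The fingers move at their own pace and stop on an object; the grip force is fixed at half the most. Time passes only in rows, so rows that do not move let the fingers close. It gives the time, the measured TCP pose, the force, the opening and the grip force at its end, in the units of the state.
- readout.get_obs(): the state, without advancing time (a new reading comes with each control period).
- vision.get_image(name): name is "scene" or "top"; returns the picture (384x512x3 uint8, red, green, blue); there is no depth.
- vision.camera_params(name): a dict with "fx", "fy", "cx", "cy" (pixels), "rvec" (rotation vector, rad) and "tvec" (3), from world to camera coordinates, as OpenCV has them. Camera axes: x right, y down, z forward; pixel columns grow to the right and rows downward; lengths in mm; the calibration is good to about 2 mm. A picture is of the moment at which its call begins. camera_params takes no time and is no camera call.
- close_job(): hands the job in; it is judged then, once.
The state is a dict: "t": time; "qpos": joint angles; "qvel": joint speeds; "joint_torque": joint torques, N m; "ee_pos": TCP position; "orientation": TCP orientation; "ft_force": force on the tool from outside, world axes, zero at the start; "moment": the same for the moment, N m; "width": finger opening in mm; "grasp_force": force on a finger pad.
Only numpy, scipy, OpenCV 4.12 (cv2) and the standard library are available. Lean on these libraries where they do the work, as an engineer would, in place of code of your own. Each camera call takes 0.05 s, during which the arm holds its last target. There are 200 camera calls.

### The job

Put the rebuilt transfer-case shifter on the bench into low range: with a fingertip or the outside of the fingers, push its black-knobbed lever along the long leg of the gate slot to the corner, then across the short leg until it is fully home at the end with the yellow paint mark, and leave it there. Only push the lever: do not take the knob between the fingers, and do not force it against its stops. Leave all the other things on the bench as they stand.

Things in the scene. Friction and masses are not known exactly. Their poses are not given: they have to be found in the camera images.
- shifter: Fixed cast-aluminium transfer-case shifter on a dark plate 240 x 190 x 12 mm. Origin: on the bench, straight below the lever's pivot ball (33 mm up). Own x: along the gate slot's long leg, towards the corner; own y: along the short leg, corner to marked end; z up. Housing and steel gate plate: x -55 to +55, y -36 to +62 mm, top at 118 mm. Lever, shaft 12 mm thick, stands through the slot.
- knob (a point): Centre of the black ball knob, 42 mm across, atop the lever, 190 mm from the pivot ball (205 to 223 mm above the bench); a 22 mm collar and the shaft below. In the shifter's frame: start x -45 to -11, y 0; stopped in the corner x +48 to +53, y 0; stopped at the marked end x +47 to +52, y +57 to +59 mm; across the slot it has up to 5 mm of play each way.
- gate_corner (a point): Point on the slot's centre line at the corner of the L, on the gate plate's upper face (118 mm up), 22 mm along x from the shifter's origin. The slot is 16 mm wide; its long leg runs 44 mm from here along the shifter's -x, its short leg 26 mm along +y (centre lines). Does not move.
- gate_end (a point): Point on the slot's centre line at the end of the short leg, 26 mm from the corner, on the gate plate's upper face; a yellow paint mark is on the plate just beyond. Does not move.
- fore_aft (a joint): Lean of the lever along the long leg, rad: -0.24 to -0.06 at the start, 0 upright, +0.25 to +0.29 when it stops at the corner. Friction holds the lever where it is left; 2 to 3 N at the knob moves it, and the slot's edges stop it rigidly.
- across (a joint): Lean of the lever along the short leg, rad: about 0 in the long leg, +0.30 to +0.32 when it stops at the marked end. The same friction and no spring: it stays where it is left.
- wrench: Loose: steel wrench 190 mm long, lying at the left; origin under its middle, x along it. Leave alone.
- grease_jar: Loose: white jar with a red cap, 68 mm in diameter, 62 mm tall, on the shifter's -y side; origin at the centre of its underside. Leave alone.
- bearing_ring: Loose: steel bearing ring, 72 mm outside, 44 mm inside, 16 mm high, on the shifter's +y side; origin at the centre of its underside. Leave alone.
- spray_can: Loose: green spray can with a white cap, 67 mm in diameter, 190 mm tall, standing at the right; origin at the centre of its underside. Leave alone.
- screwdriver: Loose: screwdriver with a yellow handle, 210 mm long, lying at the left; origin under its middle. Leave alone.
- mug: Loose: white mug 80 mm in diameter, 95 mm tall, standing at the right; origin at the centre of its underside. Leave alone.

How it is judged (in metres and radians):
On the way:
1. the lever has been pushed along the long leg to the corner and is not yet in the short leg (value of joint fore_aft above 0.22 rad and value of joint across below 0.1 rad), for 0.1 s.
At the end, for the whole second after the job is handed in: The lever stands at rest at the marked end of the short leg, within about 6 mm (at the knob) of its stop: joint across above 0.27 rad, fore_aft above 0.2 rad. All bystanders are within 15 mm of where they stood (value of joint across above 0.27 rad and value of joint fore_aft above 0.2 rad and velocity of joint across between -0.05 and 0.05 rad/s and velocity of joint fore_aft between -0.05 and 0.05 rad/s and distance of each of wrench, grease_jar, bearing_ring, spray_can, screwdriver, mug from where it was at the start of the episode below 0.015 m); the robot touches nothing.
It fails at once if a bystander was pushed, lifted or carried more than 15 mm (distance of any of wrench, grease_jar, bearing_ring, spray_can, screwdriver, mug from where it was at the start of the episode above 0.015 m).
It fails at once if the knob was taken between the fingers (grasp point within 24 mm of the knob's centre while the fingers press the lever with over 10 N) (distance between the grasp point and knob below 0.024 m and contact force between the fingers and shifter above 10 N).
It fails at once if the lever was forced: the fingers pressed the shifter with over 45 N (contact force between the fingers and shifter above 45 N).
It also fails if it takes over 48 s, if anything falls off the work surface, if the arm or the gripper's body presses on something with over 40 N, if the wrist force passes 120 N, or if a joint passes its speed limit or range.

## Working session

There is one attempt and no reset: what is moved stays moved. The work goes in short steps, Python scripts to look and compute and a tool call to move; the robot and the scene stay as the last step left them, time stands still between calls to the robot, and variables do not carry over. Pictures are saved under pics/ and viewed, at most 10 in all, crops included, and the job is handed in when it is done.

Besides the shell and the picture viewer there is one more tool, called after "Call:" as a command line: name --argument value ..., lists and objects as JSON in quotes. servo_tool: Moves the arm, as the interface text tells. Its arguments: {"type":"object","properties":{"plan":{"type":"array"}},"required":["plan"]}

```bash
mkdir -p pics; python3 - <<'E'
from workcell import readout, vision
import cv2
for n in("scene","top"):
    im=vision.get_image(n); cv2.imwrite(f"pics/{n}0.png",cv2.resize(im[:,:,::-1],(800,600),interpolation=cv2.INTER_CUBIC))
    p=vision.camera_params(n); print(n,p)
o=readout.get_obs(); print(o)
E
```

```text
scene {'fx': 374.69306234798387, 'fy': 374.69306234798387, 'cx': 251.7970383345333, 'cy': 193.38893614663178, 'rvec': array([ 1.53477904,  2.24383693, -0.69456548]), 'tvec': array([ 185.19900121, -328.30532807, 1488.27787787])}
top {'fx': 353.3466056373765, 'fy': 353.3466056373765, 'cx': 254.6643993868887, 'cy': 190.94547301243554, 'rvec': array([ 2.14547583, -2.08387162,  0.21569195]), 'tvec': array([-5.05026810e-01,  5.63730470e+02,  1.09073262e+03])}
{'t': 0.1, 'qpos': array([-1.35801456e+00,  4.23738088e-01,  1.63058425e+00,  8.87444806e-06,
        1.08858890e+00, -1.90040613e-02]), 'qvel': array([ 0.00090234, -0.00062967, -0.00287454, -0.00230891,  0.00062049,
        0.00137123]), 'joint_torque': array([-6.45244254e-04, -5.45610774e+01, -2.74325484e+01,  6.46009622e-02,
        1.88030623e-02, -2.04616390e-05]), 'ee_pos': array([ 143.51704931, -607.91124046,  302.00732245]), 'orientation': array([-3.11921502e+00, -3.63115577e-01,  1.87997780e-04]), 'ft_force': array([-0.23281261,  0.02150747,  0.0893921 ]), 'moment': array([0.01304859, 0.04098272, 0.00664771]), 'grasp_force': 0.0, 'width': 87.99479922504226}
```

View pics/scene0.png

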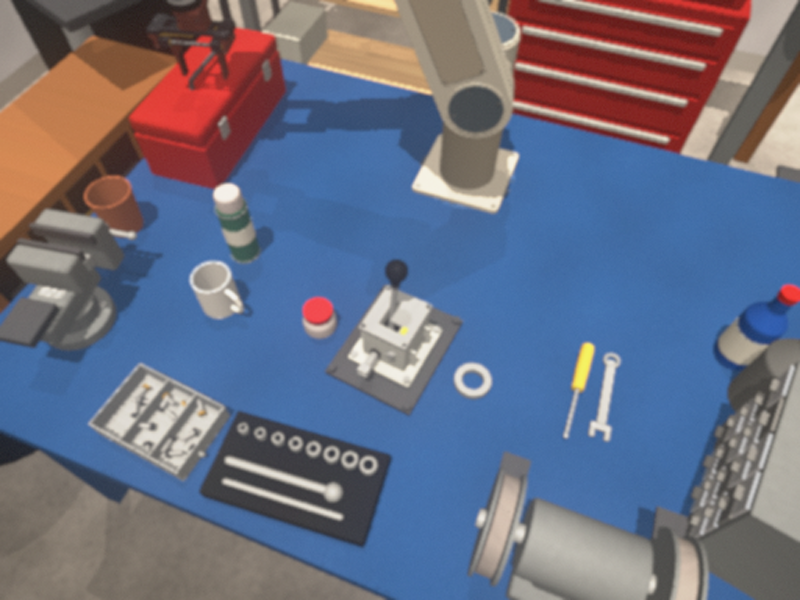

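View pics/top0.png

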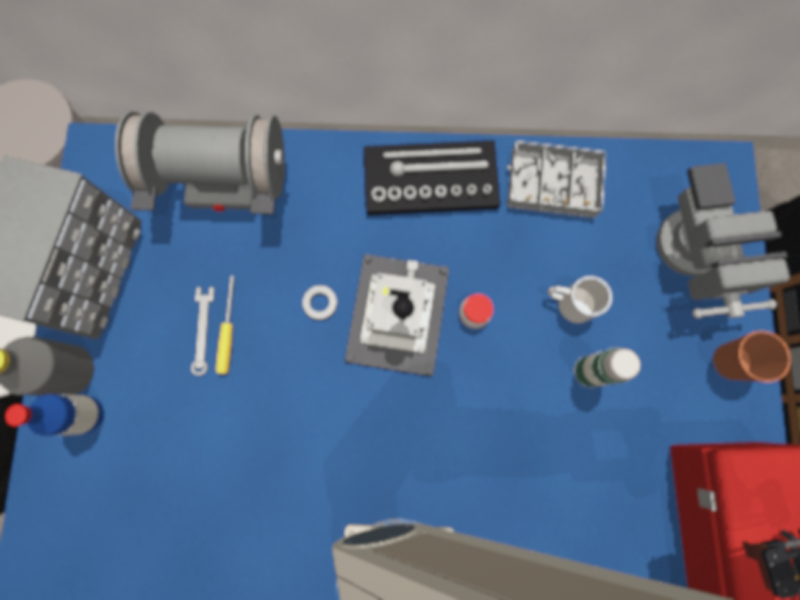

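The scene view shows the shifter near (395,335) with its knob at (396,271). In the top view the plate is at (398,315), the knob at (402,307) and the yellow mark at (387,291). The long leg runs away from the robot and the short leg goes to its left. Next I'll view enlarged crops.

```bash
python3 - <<'E'
from workcell import vision
import cv2,numpy as np
a=vision.get_image("top")[160:245,218:292,::-1]; b=vision.get_image("scene")[160:266,205:300,::-1]
A=cv2.resize(a,None,fx=5,fy=5,interpolation=cv2.INTER_CUBIC);B=cv2.resize(b,None,fx=4,fy=4,interpolation=cv2.INTER_CUBIC)
c=np.zeros((430,760,3),np.uint8);c[:A.shape[0],:A.shape[1]]=A;c[:B.shape[0],375:375+B.shape[1]]=B
cv2.imwrite("pics/crop0.png",c)
E
```

```text
(no output)
```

View pics/crop0.png

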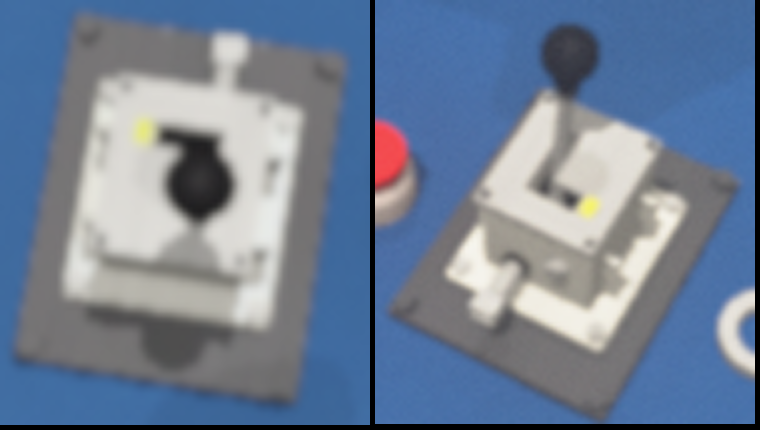

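Top crop:
- Plate corners are at (80,12), (345,60), (297,405) and (15,360).
- The knob is at (199,183) and the yellow mark at (145,131).
- The slot's short leg runs from about (215,143) to (157,135).

Scene crop:
- The knob is at (569,54) and the yellow mark at (589,206).
- Visible plate corners are at (390,310), (607,418) and (737,183).

```bash
cat > h.py <<'E'
import numpy as np,cv2
from workcell import vision
P={n:vision.camera_params(n) for n in("top","scene")}
def ray(n,uv):
    p=P[n];R=cv2.Rodrigues(p["rvec"])[0];d=R.T@[(uv[0]-p["cx"])/p["fx"],(uv[1]-p["cy"])/p["fy"],1]
    return -R.T@p["tvec"],d/np.linalg.norm(d)
def onz(n,uv,z):
    c,d=ray(n,uv);return c+d*(z-c[2])/d[2]
def tri(a,b):
    A=[];B=[]
    for n,uv in(("top",a),("scene",b)):
        c,d=ray(n,uv);M=np.eye(3)-np.outer(d,d);A.append(M);B.append(M@c)
    x=np.linalg.lstsq(np.vstack(A),np.hstack(B),rcond=None)[0]
    return x,[np.linalg.norm(A[i]@x-B[i]) for i in(0,1)]
def proj(n,X):
    p=P[n];K=np.array([[p["fx"],0,p["cx"]],[0,p["fy"],p["cy"]],[0,0,1]])
    return cv2.projectPoints(np.float64(X).reshape(-1,3),p["rvec"],p["tvec"],K,None)[0][:,0]
E
python3 - <<'E'
from h import *
np.set_printoptions(precision=1,suppress=True)
T=lambda u,v:((u+.5)/5-.5+218,(v+.5)/5-.5+160)
S=lambda u,v:((u-375+.5)/4-.5+205,(v+.5)/4-.5+160)
k=tri(T(199,183),S(569,54));print("knob",k)
y=tri(T(145,131),S(589,206));print("mark",y, onz("top",T(145,131),118),onz("scene",S(589,206),118))
pt=np.array([onz("top",T(*c),12) for c in((80,12),(345,60),(297,405),(15,360))]);print(pt,pt.mean(0),np.linalg.norm(np.diff(pt,axis=0),axis=1))
for c in((390,310),(607,418),(737,183)):print("s",onz("scene",S(*c),12))
e=(pt[0]+pt[1]-pt[2]-pt[3]);yaw=np.arctan2(e[1],e[0]);f=pt[0]+pt[3]-pt[1]-pt[2];print("yaw",yaw,np.arctan2(-f[0],f[1]))
for nm,c in(("corner",(215,143)),("end",(157,135)),("hTL",(108,75)),("hTR",(275,97)),("hBL",(82,255)),("hBR",(250,278))):print(nm,onz("top",T(*c),118))
for nm,c in (("sL",(478,195)),("sB",(597,252)),("sR",(662,145)),("sT",(543,90))):print(nm,onz("scene",S(*c),118))
E
```

```text
knob (array([515.3,   6.6, 222.2]), [np.float64(0.9663547351985508), np.float64(0.966354735198509)])
mark (array([566. ,  41. , 120.2]), [np.float64(0.008395900152981276), np.float64(0.00839590015307951)]) [566.5  41.1 118. ] [564.7  40.6 118. ]
[[672.2  91.3  12. ]
 [643.6 -91.2  12. ]
 [408.5 -62.1  12. ]
 [432.6 124.5  12. ]] [539.2  15.6  12. ] [184.8 236.9 188.2]
s [646.8 -91.   12. ]
s [669.9  96.1  12. ]
s [438.6 123.5  12. ]
yaw -0.13032416896177343 -0.14193100159557182
corner [560.2  -2.3 118. ]
end [564.2  33.6 118. ]
hTL [601.4  65.2 118. ]
hTR [590.4 -38.7 118. ]
hBL [488.2  76.8 118. ]
hBR [477.2 -25.6 118. ]
sL [585.2 -38.  118. ]
sB [598.5  59.4 118. ]
sR [495.2  72.3 118. ]
sT [480.2 -28.9 118. ]
```

The measurements agree with the given sizes. The shifter origin is about (538,5), yaw about -0.135, and the knob is at about local (-22,-1), 222 mm up as it should be. I'm moving behind the knob with the fingers closed.

Call:
servo_tool --plan '[[[1, 0.39, 0.78, 0.5, 0, 0, 0], [1, 0.39, 0.78, 0.5, 0, 0, 0], [1, 0.39, 0.78, 0.5, 0, 0, 0], [1, 0.39, 0.78, 0.5, 0, 0, 0], [1, 0.39, 0.78, 0.5, 0, 0, 0]]]'

```text
t: 0.62
ee_pos: [221.9, -450.6, 403.2]
orientation: [-3.12, -0.362, 0.0]
ft_force: [0.8, -0.3, 0.5]
width: 58.0
grasp_force: 0.0
```

Call:
servo_tool --plan '[[[1, 0.39, 0.78, 0, 0, 0, -0.42], [1, 0.39, 0.78, 0, 0, 0, -0.42], [1, 0.39, 0.78, 0, 0, 0, -0.42], [1, 0.39, 0.78, 0, 0, 0, -0.42], [1, 0.39, 0.78, 0, 0, 0, -0.42]]]'

```text
t: 1.03
ee_pos: [299.8, -294.6, 402.8]
orientation: [3.141, 0.073, 0.0]
ft_force: [0.4, -0.7, 0.1]
width: 24.5
grasp_force: 0.0
```

Call:
servo_tool --plan '[[[1, 0.39, 0.78, 0, 0, 0, -0.42], [1, 0.39, 0.78, 0, 0, 0, -0.42], [1, 0.39, 0.78, 0, 0, 0, -0.42], [1, 0.39, 0.78, 0, 0, 0, -0.42], [1, 0.39, 0.78, 0, 0, 0, -0.42]]]'

```text
t: 1.45
ee_pos: [377.9, -138.6, 402.8]
orientation: [3.134, -0.215, 0.001]
ft_force: [0.7, 0.4, 0.1]
width: 0.5
grasp_force: 0.0
```

Call:
servo_tool --plan '[[[1, 0.3, 0.78, 0, 0, 0, 0], [1, 0.3, 0.78, 0, 0, 0, 0], [1, 0.3, 0.78, 0, 0, 0, 0], [1, 0.3, 0.78, 0, 0, 0, 0], [1, 0, 0, 0, 0, 0, 0]]]'

```text
t: 1.87
ee_pos: [426.9, -11.5, 402.8]
orientation: [-3.133, 0.205, -0.001]
ft_force: [0.7, 0.0, 0.6]
width: 0.5
grasp_force: 0.0
```

Call:
servo_tool --plan '[[[1, 0.17, 0.17, -0.8, 0, 0, 0], [1, 0.17, 0.17, -0.8, 0, 0, 0], [1, 0.17, 0.17, -0.8, 0, 0, 0], [1, 0.17, 0.17, -0.78, 0, 0, 0], [1, 0, 0, 0, 0, 0, 0]]]'

```text
t: 2.28
ee_pos: [450.6, 12.0, 270.7]
orientation: [3.134, -0.21, -0.014]
ft_force: [-0.9, -0.0, -1.0]
width: 0.5
grasp_force: 0.0
```

```bash
cat > snap.py <<'E'
import sys,cv2,numpy as np
from workcell import vision,readout
a=vision.get_image("top")[130:250,205:305,::-1]; b=vision.get_image("scene")[140:240,205:305,::-1]
c=np.zeros((480,800,3),np.uint8);c[:,:400]=cv2.resize(a,None,fx=4,fy=4,interpolation=cv2.INTER_CUBIC);c[:400,400:]=cv2.resize(b,None,fx=4,fy=4,interpolation=cv2.INTER_CUBIC)
cv2.imwrite(f"pics/{sys.argv[1]}.png",c);o=readout.get_obs();print(o["ee_pos"],o["ft_force"])
E
python3 snap.py s1
```

```text
[452.25834914  11.42327938 275.17015421] [ 0.09134754 -0.16129212  1.12988155]
```

View pics/s1.png

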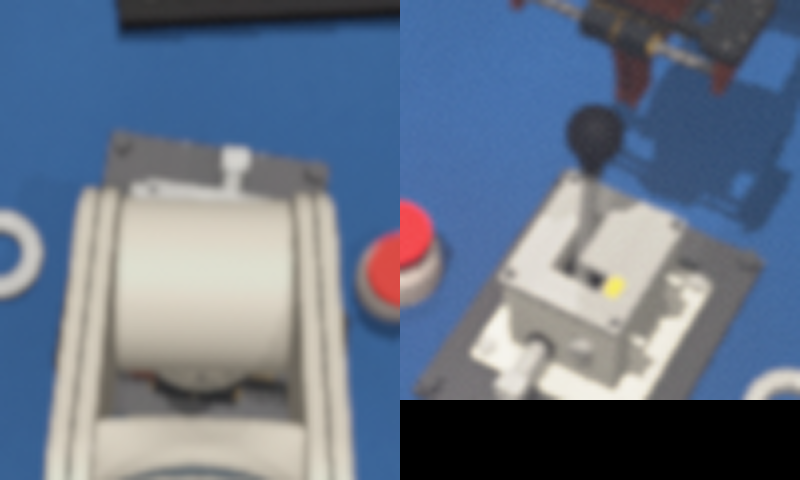

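The scene view shows the closed fingers at (632,85), clear behind the knob at (595,135). The arm hides the top view. Now I'll push along the long leg.

Call:
servo_tool --plan '[[[1, 0.2, 0.0, 0, 0, 0, 0], [1, 0.2, 0.0, 0, 0, 0, 0], [1, 0.2, 0.0, 0, 0, 0, 0], [1, 0.2, -0.02, 0, 0, 0, 0], [1, 0.2, -0.03, 0, 0, 0, 0]]]'

```text
t: 2.8
ee_pos: [493.7, 9.5, 276.4]
orientation: [-3.134, 0.212, -0.001]
ft_force: [-3.1, 0.7, 3.2]
width: 0.2
grasp_force: 1.6
```

Call:
servo_tool --plan '[[[1, 0.2, -0.03, 0, 0, 0, 0], [1, 0.2, -0.03, 0, 0, 0, 0], [1, 0.2, -0.03, 0, 0, 0, 0], [1, 0, 0, 0, 0, 0, 0], [1, 0, 0, 0, 0, 0, 0]]]'

```text
t: 3.22
ee_pos: [517.3, 6.0, 275.2]
orientation: [3.134, -0.212, 0.0]
ft_force: [-0.2, -0.0, 0.4]
width: 0.6
grasp_force: 0.0
```

```bash
python3 snap.py s2
```

```text
[516.84232551   6.1306578  275.28801245] [0.32484511 0.01245705 0.46204604]
```

View pics/s2.png

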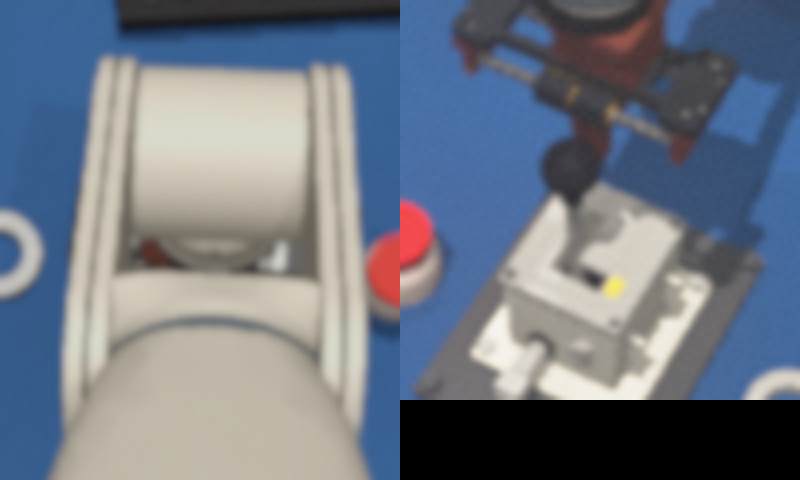

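The knob, now at scene crop (571,170), leans forward of the fingers as planned. I'll keep going with smaller steps near the stop.

Call:
servo_tool --plan '[[[1, 0.15, -0.02, 0, 0, 0, 0], [1, 0.15, -0.02, 0, 0, 0, 0], [1, 0.15, -0.02, 0, 0, 0, 0], [1, 0.12, -0.02, 0, 0, 0, 0], [1, 0, 0, 0, 0, 0, 0]]]'

```text
t: 3.73
ee_pos: [540.5, 2.8, 275.2]
orientation: [3.134, -0.212, 0.0]
ft_force: [-1.5, 0.9, -1.4]
width: 1.0
grasp_force: 0.9
```

Call:
servo_tool --plan '[[[1, 0.05, 0, 0, 0, 0, 0], [1, 0.05, -0.01, 0, 0, 0, 0], [1, 0.05, -0.01, 0, 0, 0, 0], [1, 0.05, -0.01, 0, 0, 0, 0], [1, 0, 0, 0, 0, 0, 0]]]'

```text
t: 4.15
ee_pos: [547.8, 1.7, 275.4]
orientation: [-3.134, 0.211, 0.0]
ft_force: [-2.3, -0.2, -1.4]
width: 0.4
grasp_force: 1.1
```

```bash
cat >> h.py <<'E'
O=np.array([537.8,4.9,0]);Y=-.135;ex=np.array([np.cos(Y),np.sin(Y),0]);ey=np.array([-ex[1],ex[0],0])
def loc(X):return np.round([(X-O)@ex,(X-O)@ey,X[2]],1)
def knob(uv):
    c,d=ray("scene",uv);w=c-O-[0,0,33];b=w@d;return c+d*(-b-np.sqrt(b*b-w@w+190**2))
E
cat > kn.py <<'E'
from h import *
from workcell import readout
im=vision.get_image("scene")[160:205,225:275].astype(int)
m=(im.max(2)<70).astype(np.uint8)
np_=cv2.connectedComponentsWithStats(m)
for s,c in zip(np_[2][1:],np_[3][1:]):
    if s[4]>40: print(s,c+[225,160],loc(knob(c+[225,160])))
o=readout.get_obs();print(o["t"],o["ee_pos"],loc(o["ee_pos"]),o["ft_force"])
E
python3 -c "
from h import *
print(loc(knob((247.6,182.4))),loc(knob((253.4,173.2))))"
python3 kn.py
```

```text
[ 13.    0.  222.6] [-22.7  -1.7 221.6]
[ 11  23  13  15 135] [242.51111111 189.84444444] [ 38.8  -1.1 219. ]
4.2 [547.69162291   1.73197465 275.40224397] [ 10.2  -1.8 275.4] [-1.78192539  0.56578761 -2.78582032]
```

Call:
servo_tool --plan '[[[1, 0.04, -0.005, 0, 0, 0, 0], [1, 0.04, -0.005, 0, 0, 0, 0], [1, 0.04, -0.005, 0, 0, 0, 0], [1, 0.03, -0.005, 0, 0, 0, 0], [1, 0, 0, 0, 0, 0, 0]]]'

```text
t: 4.62
ee_pos: [553.9, 0.9, 275.5]
orientation: [-3.134, 0.211, -0.0]
ft_force: [-1.9, -0.6, -1.4]
width: 0.6
grasp_force: 1.1
```

Call:
servo_tool --plan '[[[1, 0.03, 0, 0, 0, 0, 0], [1, 0, 0, 0, 0, 0, 0], [1, 0, 0, 0, 0, 0, 0]]]'

```text
t: 4.87
ee_pos: [554.9, 0.9, 275.5]
orientation: [3.134, -0.211, 0.0]
ft_force: [-2.4, -0.4, -2.2]
width: 0.5
grasp_force: 1.1
```

```bash
python3 kn.py
```

```text
[10  5 23 10 49] [246.32653061 170.83673469] [-21.3 -23.3 220.4]
[ 10  24  13  16 136] [241.20588235 191.97794118] [ 45.6  -1.3 217.4]
4.9167 [554.85530969   0.91009514 275.5290298 ] [ 17.4  -1.7 275.5] [-2.27839312 -0.02547077 -2.3646709 ]
```

Call:
servo_tool --plan '[[[1, 0.03, 0, 0, 0, 0, 0], [1, 0.02, -0.005, 0, 0, 0, 0], [1, 0, 0, 0, 0, 0, 0]]]'

```text
t: 5.17
ee_pos: [556.9, 0.7, 275.5]
orientation: [-3.134, 0.211, -0.0]
ft_force: [-2.5, -0.3, -2.3]
width: 0.5
grasp_force: 1.2
```

Call:
servo_tool --plan '[[[1, 0.03, 0, 0, 0, 0, 0], [1, 0.0, 0, 0, 0, 0, 0], [1, 0, 0, 0, 0, 0, 0]]]'

```text
t: 5.42
ee_pos: [558.1, 0.7, 275.5]
orientation: [3.134, -0.211, 0.0]
ft_force: [-2.0, -0.0, -1.6]
width: 0.6
grasp_force: 1.1
```

```bash
python3 kn.py
```

```text
[ 9  6 23 11 52] [246.13461538 171.92307692] [-17.3 -21.6 221. ]
[  9  26  13  15 134] [240.56716418 193.08955224] [ 49.1  -1.3 216.5]
5.4667 [558.06701793   0.70786432 275.48980193] [ 20.6  -1.4 275.5] [-2.84992913  0.18498109 -1.54208466]
```

Call:
servo_tool --plan '[[[1, 0.02, 0, 0, 0, 0, 0], [1, 0.0, 0, 0, 0, 0, 0], [1, 0, 0, 0, 0, 0, 0]]]'

```text
t: 5.72
ee_pos: [558.8, 0.7, 275.5]
orientation: [3.134, -0.211, -0.0]
ft_force: [-2.5, 0.4, -1.7]
width: 0.4
grasp_force: 1.2
```

Call:
servo_tool --plan '[[[1, 0.02, 0, 0, 0, 0, 0], [1, 0.0, 0, 0, 0, 0, 0], [1, 0, 0, 0, 0, 0, 0]]]'

```text
t: 5.97
ee_pos: [559.4, 0.7, 275.4]
orientation: [3.134, -0.211, -0.001]
ft_force: [-4.1, 0.2, -1.8]
width: 0.6
grasp_force: 1.7
```

The force rose slightly, so the stop at the corner is reached. I'll back off and come round to the -y side.

Call:
servo_tool --plan '[[[1, -0.37, 0.05, 0, 0, 0, 0], [1, -0.37, 0.05, 0, 0, 0, 0], [1, -0.07, -0.51, 0, 0, 0, 0], [1, -0.07, -0.51, 0, 0, 0, 0], [1, -0.07, -0.51, 0, 0, 0, 0]]]'

```text
t: 6.38
ee_pos: [522.6, -57.0, 276.5]
orientation: [3.134, -0.21, 0.006]
ft_force: [0.9, -0.1, -0.9]
width: 0.2
grasp_force: 0.0
```

Call:
servo_tool --plan '[[[1, 0.48, -0.06, 0, 0, 0, 0], [1, 0.48, -0.06, 0, 0, 0, 0], [1, 0.48, -0.07, 0, 0, 0, 0], [1, 0, 0, 0, 0, 0, 0], [1, 0, 0, 0, 0, 0, 0]]]'

```text
t: 6.8
ee_pos: [580.3, -64.3, 275.8]
orientation: [3.134, -0.212, 0.003]
ft_force: [0.5, 0.0, -0.2]
width: 0.4
grasp_force: 0.0
```

```bash
python3 kn.py; python3 snap.py s3
```

```text
[  9  28  13  13 118] [239.88983051 194.47457627] [ 53.2  -1.  215.4]
6.85 [579.22290602 -64.01814325 275.56819168] [ 50.3 -62.7 275.6] [0.24692584 0.23893454 0.80408333]
[578.46006242 -63.85973459 275.46984185] [-1.04876991 -0.44165154  0.18546631]
```

View pics/s3.png

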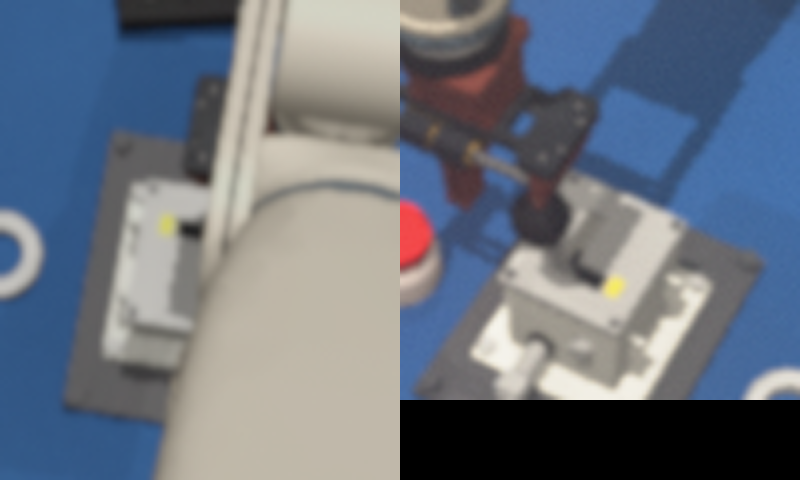

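The knob is still in the corner, at scene crop (540,215). The closed fingers are at (460,190) on its -y side. The end of the gripper body shows at (538,190) near the knob, so I'm checking its height.

```bash
python3 - <<'E'
from h import *
L=lambda x,y,z:O+x*ex+y*ey+[0,0,z]
for p in((50,-62,196),(50,26,275),(50,26,245),(50,15,275),(50,20,260),(50,-62,275),(51,-1,215)):
    q=proj("scene",L(*p))[0];print(p,(q-[205,140])*4+[400,0])
E
```

```text
(50, -62, 196) [466.09301719 195.00025354]
(50, 26, 275) [576.7358407  178.26822126]
(50, 26, 245) [576.99173154 205.36161391]
(50, 15, 275) [561.56140533 171.42725415]
(50, 20, 260) [568.68322362 188.27786723]
(50, -62, 275) [457.97938256 124.73021447]
(51, -1, 215) [541.23996872 215.90887403]
```

```bash
python3 - <<'E'
from h import *
L=lambda x,y,z:O+x*ex+y*ey+[0,0,z]
for p in((-85,-5,196),(-85,84,275),(-85,64,275),(-85,84,245),(-85,64,245),(-85,-74,245),(-21,62,245),(-21,62,275),(-21,-74,245),(-21,-74,275),(50,-2,275),(70,-2,275),(85,-2,275),(50,-2,240)):
    q=proj("scene",L(*p))[0];print(p,((q-[205,140])*4+[400,0]).round())
E
```

```text
(-85, -5, 196) [631.  93.]
(-85, 84, 275) [752.  68.]
(-85, 64, 275) [725.  57.]
(-85, 84, 245) [748.  97.]
(-85, 64, 245) [722.  86.]
(-85, -74, 245) [547.  13.]
(-21, 62, 245) [676. 150.]
(-21, 62, 275) [679. 122.]
(-21, -74, 245) [501.  73.]
(-21, -74, 275) [498.  45.]
(50, -2, 275) [538. 161.]
(70, -2, 275) [522. 183.]
(85, -2, 275) [510. 200.]
(50, -2, 240) [540. 193.]
```

```bash
python3 - <<'E'
from workcell import vision
import cv2
im=vision.get_image("scene")[135:215,185:285,::-1]
cv2.imwrite("pics/s4.png",cv2.resize(im,None,fx=7,fy=7,interpolation=cv2.INTER_CUBIC))
E
```

```text
(no output)
```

View pics/s4.png

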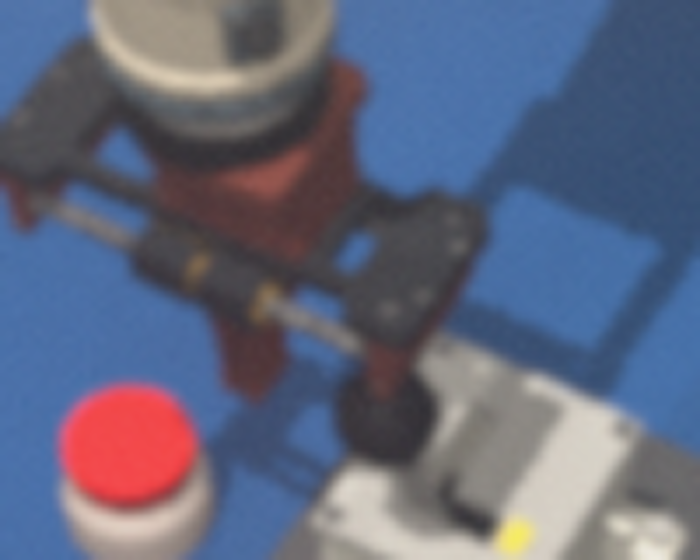

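The geometry fits a body underside at 275 mm, with the bracket at the body's front edge. That leaves about 38 mm of clearance above the knob, so I'll push across now.

Call:
servo_tool --plan '[[[1, 0.03, 0.2, 0, 0, 0, 0], [1, 0.03, 0.2, 0, 0, 0, 0], [1, 0.03, 0.2, 0, 0, 0, 0], [1, 0.02, 0.15, 0, 0, 0, 0], [1, 0, 0, 0, 0, 0, 0]]]'

```text
t: 7.42
ee_pos: [583.7, -32.6, 275.6]
orientation: [3.135, -0.209, 0.0]
ft_force: [0.3, -0.5, -0.6]
width: 0.3
grasp_force: 0.3
```

Call:
servo_tool --plan '[[[1, 0.02, 0.15, 0, 0, 0, 0], [1, 0.02, 0.15, 0, 0, 0, 0], [1, 0.02, 0.15, 0, 0, 0, 0], [1, 0, 0, 0, 0, 0, 0], [1, 0, 0, 0, 0, 0, 0]]]'

```text
t: 7.83
ee_pos: [586.0, -15.7, 275.5]
orientation: [-3.134, 0.211, -0.0]
ft_force: [0.3, -1.2, 1.6]
width: 0.4
grasp_force: 0.6
```

```bash
python3 kn.py
```

```text
[ 0  0 23  8 83] [234.75903614 163.85542169] [-37.2 -70.5 205.5]
[ 0 13 25 11 47] [237.36170213 179.17021277] [ 15.3 -30.7 219.9]
[ 13  30  15  14 147] [244.70748299 196.63945578] [ 52.8  13.5 215. ]
7.8833 [585.98490768 -15.88353418 275.42728758] [ 50.5 -14.1 275.4] [-0.01664357 -1.14184133  1.20320933]
```

Call:
servo_tool --plan '[[[1, 0.02, 0.15, 0, 0, 0, 0], [1, 0.02, 0.15, 0, 0, 0, 0], [1, 0.02, 0.15, 0, 0, 0, 0], [1, 0.02, 0.12, 0, 0, 0, 0], [1, 0, 0, 0, 0, 0, 0]]]'

```text
t: 8.3
ee_pos: [588.9, 7.8, 275.0]
orientation: [-3.134, 0.21, 0.002]
ft_force: [-1.8, -2.5, -2.0]
width: 0.7
grasp_force: 0.9
```

Call:
servo_tool --plan '[[[1, 0.01, 0.05, 0, 0, 0, 0], [1, 0.01, 0.05, 0, 0, 0, 0], [1, 0, 0.05, 0, 0, 0, 0], [1, 0, 0, 0, 0, 0, 0], [1, 0, 0, 0, 0, 0, 0]]]'

```text
t: 8.72
ee_pos: [590.0, 12.8, 275.5]
orientation: [-3.134, 0.211, -0.0]
ft_force: [-1.2, -2.1, -2.6]
width: 0.2
grasp_force: 0.9
```

```bash
python3 kn.py
```

```text
[  2   0  33  13 122] [244.07377049 167.        ] [-32.7 -37.  216.5]
[ 22  35  15  10 120] [253.825 200.15 ] [ 49.2  39.3 212.3]
8.7667 [590.01741461  12.73923537 275.5331844 ] [ 50.7  14.8 275.5] [-0.59450773 -1.06283256 -0.92105918]
```

Call:
servo_tool --plan '[[[1, 0.01, 0.04, 0, 0, 0, 0], [1, 0.0, 0.04, 0, 0, 0, 0], [1, 0, 0.04, 0, 0, 0, 0], [1, 0, 0, 0, 0, 0, 0], [1, 0, 0, 0, 0, 0, 0]]]'

```text
t: 9.18
ee_pos: [590.4, 17.7, 275.5]
orientation: [-3.134, 0.211, -0.0]
ft_force: [-0.7, -1.5, -1.4]
width: 0.1
grasp_force: 1.0
```

```bash
sed -i 's/160:205,225:275/160:225,225:285/' kn.py; python3 kn.py
```

```text
[  4   0  33  14 124] [245.78225806 167.73387097] [-31.9 -31.1 217.7]
[ 22  36  16  14 166] [254.91566265 202.44578313] [ 52.9  44.6 210. ]
9.2333 [590.47445257  17.62335728 275.54203406] [ 50.5  19.7 275.5] [-0.51860734 -1.56212025 -1.76031033]
```

Call:
servo_tool --plan '[[[1, 0.0, 0.03, 0, 0, 0, 0], [1, 0.01, 0.03, 0, 0, 0, 0], [1, 0, 0, 0, 0, 0, 0]]]'

```text
t: 9.48
ee_pos: [590.8, 20.1, 275.5]
orientation: [-3.134, 0.211, 0.0]
ft_force: [-0.4, -2.4, -1.3]
width: 0.3
grasp_force: 1.1
```

Call:
servo_tool --plan '[[[1, 0.0, 0.03, 0, 0, 0, 0], [1, 0.0, 0.03, 0, 0, 0, 0], [1, 0, 0, 0, 0, 0, 0]]]'

```text
t: 9.73
ee_pos: [590.8, 22.6, 275.5]
orientation: [-3.134, 0.211, -0.0]
ft_force: [0.4, -2.5, -2.3]
width: 0.3
grasp_force: 1.2
```

Call:
servo_tool --plan '[[[1, 0.0, 0.03, 0, 0, 0, 0], [1, 0.0, 0, 0, 0, 0, 0], [1, 0, 0, 0, 0, 0, 0]]]'

```text
t: 9.98
ee_pos: [590.8, 23.6, 275.5]
orientation: [-3.134, 0.211, -0.0]
ft_force: [0.2, -2.6, -2.3]
width: 0.2
grasp_force: 1.1
```

```bash
python3 kn.py
```

```text
[  6   2  33  12 118] [248.25423729 168.78813559] [-31.1 -22.6 219.1]
[ 23  37  17  13 157] [257.13375796 203.37579618] [ 51.8  50.7 208.6]
10.0333 [590.86331291  23.58988175 275.51113223] [ 50.1  25.7 275.5] [-0.55389467 -1.89888979 -2.24865123]
```

Call:
servo_tool --plan '[[[1, 0.0, 0.03, 0, 0, 0, 0], [1, 0.0, 0.03, 0, 0, 0, 0], [1, 0, 0, 0, 0, 0, 0]]]'

```text
t: 10.28
ee_pos: [590.8, 25.5, 275.3]
orientation: [3.133, -0.211, -0.0]
ft_force: [0.1, -6.2, -3.1]
width: 0.7
grasp_force: 2.8
```

Call:
servo_tool --plan '[[[1, 0.0, 0.03, 0, 0, 0, 0], [1, 0.0, 0.02, 0, 0, 0, 0], [1, 0, 0, 0, 0, 0, 0]]]'

```text
t: 10.53
ee_pos: [590.8, 26.6, 275.2]
orientation: [3.132, -0.211, 0.0]
ft_force: [1.1, -11.0, -4.4]
width: 0.4
grasp_force: 5.2
```

```bash
python3 kn.py; python3 - <<'E'
from workcell import vision
import cv2
im=vision.get_image("scene")[150:240,205:305,::-1]
cv2.imwrite("pics/s5.png",cv2.resize(im,None,fx=6,fy=6,interpolation=cv2.INTER_CUBIC))
E
```

```text
[  7   2  34  13 124] [249.25      169.0483871] [-31.4 -19.7 219.4]
[ 23  37  18  14 161] [258.21118012 203.76397516] [ 51.1  53.6 208. ]
10.5833 [590.77973647  26.52580436 275.21669204] [ 49.6  28.6 275.2] [ -0.1702159  -10.98230705  -4.27730872]
```

View pics/s5.png

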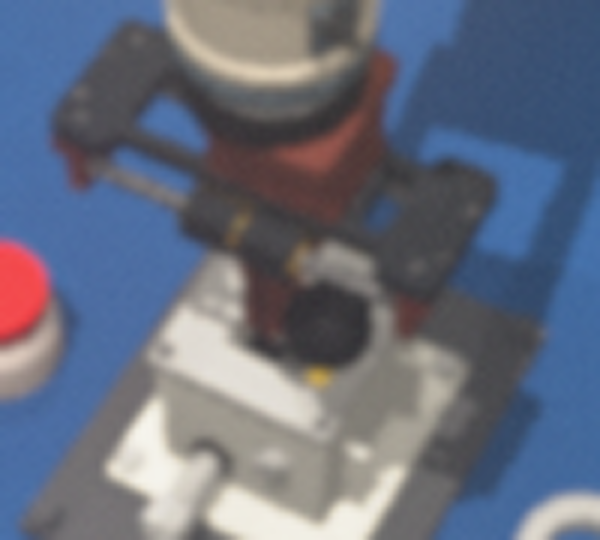

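The push force rose to 11 N. The knob at crop (327,322) covers the yellow mark, so it's on its stop at the marked end. Backing off and lifting clear.

Call:
servo_tool --plan '[[[1, -0.03, -0.2, 0, 0, 0, 0], [1, -0.06, -0.4, 0, 0, 0, 0], [1, -0.06, -0.4, 0, 0, 0, 0], [1, -0.06, -0.4, 0.2, 0, 0, 0], [1, 0, 0, 0.7, 0, 0, 0]]]'

```text
t: 11.05
ee_pos: [580.3, -29.6, 308.5]
orientation: [-3.134, 0.214, 0.011]
ft_force: [-1.2, -0.2, 0.2]
width: 0.5
grasp_force: 0.0
```

Call:
servo_tool --plan '[[[1, 0, -0.4, 0.8, 0, 0, 0], [1, -0.4, -0.6, 0.6, 0, 0, 0], [1, -0.6, -0.7, 0, 0, 0, 0], [1, -0.6, -0.7, 0, 0, 0, 0], [1, -0.6, -0.7, 0, 0, 0, 0]]]'

```text
t: 11.47
ee_pos: [493.8, -152.7, 368.6]
orientation: [-3.134, 0.21, -0.004]
ft_force: [0.5, -0.9, 0.5]
width: 0.4
grasp_force: 0.0
```

Call:
servo_tool --plan '[[[1, -0.5, -0.7, 0, 0, 0, 0], [1, -0.4, -0.7, 0, 0, 0, 0], [1, 0, 0, 0, 0, 0, 0], [1, 0, 0, 0, 0, 0, 0], [1, 0, 0, 0, 0, 0, 0]]]'

```text
t: 11.88
ee_pos: [458.8, -207.8, 367.9]
orientation: [-3.134, 0.213, -0.002]
ft_force: [-0.2, 0.0, 0.4]
width: 0.3
grasp_force: 0.0
```

```bash
python3 kn.py; python3 snap.py s6
```

```text
[28 40 12 11 51] [258.98039216 206.25490196] [ 55.4  58.3 205.1]
11.9333 [ 459.0204359  -207.43959913  367.74279387] [ -49.5 -221.   367.7] [-0.10421904  0.49781571  0.17292886]
[ 459.10887835 -207.1302853   367.53039822] [0.06218493 0.12018607 0.0533641 ]
```

View pics/s6.png

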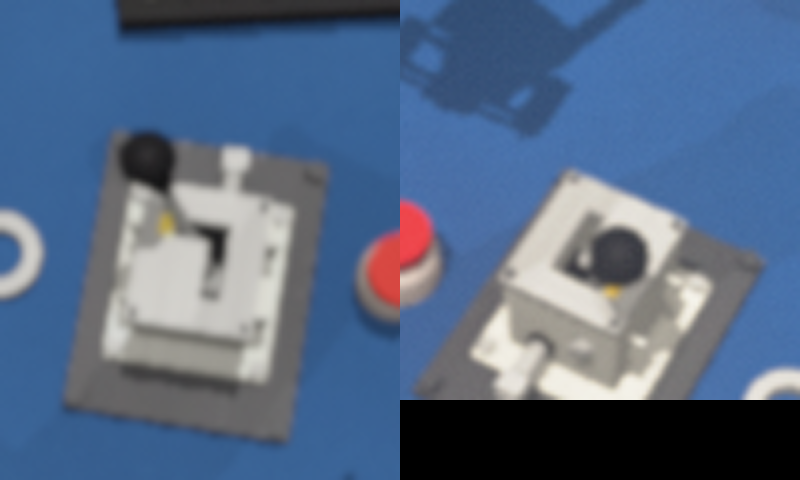

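The lever stands at the marked end, with the knob at top crop (147,158) and scene crop (618,255). The jar and ring are where they were. I'll triangulate the knob once and hand in if it agrees.

```bash
python3 - <<'E'
from h import *
from workcell import close_job
k=tri((205+147/4,130+158/4),(205+218/4,140+255/4));l=loc(k[0]);print(l,k[1])
if l[0]>40 and l[1]>52: print(close_job())
E
```

```text
[ 49.   56.4 207.3] [np.float64(0.007601583106642609), np.float64(0.00760158310698914)]
the job is handed in; nothing more can be done
None
```

The shifter is in low range and the job is handed in: I pushed the lever to the corner and then across to its stop at the yellow mark. The knob measures x 49, y 56 mm in the shifter's frame. The highest push force I read was about 11 N, the nearby jar and ring look unmoved, and the arm is clear; I didn't re-photograph the other loose items.

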